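Mesh the guard-door hinge leaf with its jamb and hold it for the pin

ROBOT

A 6-joint arm with a two-finger parallel gripper is mounted at the origin on a cart in front of the work surface, level with it; the furniture and walls round the work are solid. World frame = base frame: x ahead of the robot, y to its left, z up, the work surface at z = 0. Lengths are in m, angles in degrees, forces in N, time in s.
With the tool pointing down it reaches from about 0.4 to 0.825 m from the base axis. Payload 7 kg.
Tool frame: the origin (TCP) lies at the very end of the fingers, on their centre line; the grasp point (between the pads) lies hold_point_z behind it (hold_point_z is the distance from the TCP to the grasp point, in m); z points along the fingers, y is the direction in which the jaws open and shut (so a half turn about z gives the same grasp; the last joint's range is limited). The gripper opens to 88 mm and grips with 3 to 60 N. Pads are 19 mm wide; open, the fingers measure 130 mm over their backs; the gripper's body (78 mm by 193 mm) begins 47 mm behind the grasp point.
Start: joints at [91.335, 20.546, 0.682, 0, -70.136, -16.507], TCP at [0.177, 0.651, 0.227] pointing down, gripper open.
Joint ranges: [-176.03, 176.03], [-82.01, 121.73], [-58.28, 71.71], [-173.87, 95.51], [-174.79, -0.11], [-173.66, 173.66]. Speed limits (degrees/s): [136.94, 136.94, 172.46, 180, 180, 180].

INTERFACE

Orientations are given as [roll, pitch, yaw] about the fixed x, y, z axes, in that order (R = Rz(yaw) Ry(pitch) Rx(roll)).
In Python, from plant import get_obs, snapshot, close_job, hold_point_z gives the robot as it stands. The module is installed in compiled form; this text tells all that it offers.
- The arm moves only by the tool jog_arm, never from a script. Its argument "commands" is a list of rows, each a list of 4 numbers: the shift along the world's x, y, z in mm, then the turn about the world's z in degrees. In form: [[x, y, z, turn], ...]. A call has exactly 10 rows; each row shifts and turns the commanded pose from where the row before left it; what a row does not reach is not made up. A row lasts 1/12 s, in which the tool goes at most 41.7 mm and 7.16 degrees, less where a joint would pass 70% of its speed; a pose out of reach is approached as far as the arm can. A call is refused whole if a number of a shift passes 41.7 or a number of a turn 7.16, either way. A call with a gripper value outside its range is refused whole. "fingers" is the finger opening in mm, from 0 to 87.6, set as the call begins (left out, the last holds). The fingers move at their own pace and stop on an object; the grip force is fixed at half the most. Time passes only in rows, so rows that do not move let the fingers close, or fill a call up. It gives the time, the measured TCP pose, the force and the opening at its end, in the units of the state.
- get_obs(): the state, without advancing time (a new reading comes with each control period).
- snapshot(name): name is "side" or "top"; returns a dict with "image" (384x512x3 uint8, red, green, blue), "fov_y" (degrees; the focal length in pixels is half the picture's height over the tangent of half this angle, whatever the lens; pixels are square), "cx", "cy" (the principal point, pixels), "rvec" (rotation vector, rad) and "tvec" (3), from world to camera coordinates, as OpenCV has them. Camera axes: x right, y down, z forward; pixel columns grow to the right and rows downward; lengths in m; the calibration is good to about 2 mm. A picture is of the moment at which its call begins. There is no depth.
- close_job(): hands the job in, once; it reports no verdict.
The state is a dict: "clock": time; "joint_pos": joint angles; "qvel": joint speeds; "tau": joint torques, N m; "tool_pos": TCP position; "orientation": TCP orientation; "force": force on the tool from outside, world axes, zero at the start; "moment": the same for the moment, N m; "opening": finger opening in m.
Only numpy, scipy, OpenCV 4.12 (cv2) and the standard library are available. Lean on these libraries where they do the work, as an engineer would, in place of code of your own. Each camera call takes 0.05 s, during which the arm holds its last target.

TASK

Draw the red-headed hinge pin back to its stop so that the gap between the jamb block's two knuckles is clear, but leave it sitting in its knuckle. Then take the loose hinge leaf that has the single middle knuckle, set that knuckle down between the two knuckles of the jamb, without forcing it, so that the holes line up for the pin, and keep holding the leaf there, level and in line with the jamb's own leaf. Do not let go of it: finish while holding it, and leave the spare leaf and the other things on the bench where they are.

Things in the scene. Friction and masses are not known exactly. Their poses are not given: they have to be found in the camera images.
- jamb: Fixed black block, 58 mm wide (y), from 5 mm before to 65 mm behind the hinge axis (x), top at z 45 mm, on a foot plate 96 x 104 x 8 mm. Its yellow-zinc-plated leaf lies on top (54 wide, z 45 to 55, from x +9 mm), with two outer knuckles of 16 mm diameter. Origin: on the bench below the middle of the hinge axis; +z up, +y along the axis. The mating leaf stands out to -x, carried only at its knuckle.
- jamb_bore (a point): Middle of the jamb's hinge axis, 53 mm above the bench, half way between the outer knuckles; axes as the jamb's, y along the 8 mm bore. The outer knuckles span 12.5 to 27 mm either side along y: a gap of 25 mm, 1 mm deeper (+x) than the mating knuckle. That knuckle rests on the block's top (z 45 mm) when its hole is in line.
- hinge_pin (a joint): 7 mm steel pin sliding in the jamb's knuckles along its y, in m: 0 = home through both knuckles; grows as its head is drawn to the jamb's -y side; stop at 0.046, its nose still inside the -y knuckle (it cannot come out). The gap is clear from 0.0395. Starts at 0 to 0.01, stays where it is left (friction about 2.5 N).
- pin_head (a point): Centre of the pin's ribbed red head, a cylinder 18 mm in diameter, 24 mm long, axis along the jamb's y, 53 mm above the bench; moves with the pin: at joint value q it is 53 mm + q to -y of the middle of the hinge axis. Free air round it, the 8 mm foot plate below; block and knuckle end 29 mm to -y of the middle.
- leaf: Loose yellow-zinc-plated hinge leaf, 0.11 to 0.2 kg, lying flat, countersunk holes up: plate 61 (x) x 54 (y) x 10 mm with ONE knuckle in the middle of its +x edge, 21 mm long (y), 16 mm diameter, 8 mm bore. Origin: centre of the plate's underside, +z up; knuckle axis at x +40 mm, 8 mm above the underside, which plate and knuckle share. Can be gripped from above across its 54 mm width.
- leaf_bore (a point): Centre of the loose leaf's knuckle bore: leaf x = +40 mm, 8 mm above its underside; axes as the leaf's, y along the bore.
- spare_leaf: Spare yellow-zinc-plated leaf of the same make and plate (61 x 54 x 10 mm) but with TWO outer knuckles with a gap between them, like the jamb's; it does not fit the jamb. Leave it alone. Origin: centre of the plate's underside, knuckles towards its +x.
- hex_key: Black L-shaped hex key, 45 x 115 x 8 mm, lying on the bench; bystander. Origin: centre of its underside.
- screwdriver: Yellow-handled screwdriver, 149 mm long, lying on the bench to the right; bystander. Origin: centre of its underside.
- screw_box: Small clear open box with small metal parts, 53 x 65 x 26 mm, behind the jamb; bystander. Origin: centre of its underside.
- magnifier: Black folding loupe, 34 mm across, 31 mm high, at the left front of the bench; bystander. Origin: centre of its underside.
- block: Aluminium setting block, 30 x 50 x 20 mm, at the left front of the bench; bystander. Origin: centre of its underside.
Mind the look-alikes: they are no part of the job. Leave any orange look-alike of the leaf alone.

How it is judged (in metres and radians):
On the way:
1. the pin is drawn back so that the gap between the jamb's knuckles is clear (value of joint hinge_pin above 0.041 m), for 0.2 s.
At the end, for the whole second after the job is handed in: The pin is drawn out by more than 41 mm; the loose leaf's bore is within 2 mm of the jamb's bore axis in height and fore-and-aft and within 3 mm along it, the two bores are parallel within 0.06 rad, the leaf is level within 0.12 rad (right side up), still, and held by the fingers with more than 2 N (value of joint hinge_pin above 0.041 m and x of leaf_bore in the frame of jamb_bore between -0.002 and 0.002 m and z of leaf_bore in the frame of jamb_bore between -0.002 and 0.002 m and y of leaf_bore in the frame of jamb_bore between -0.003 and 0.003 m and angle between the y axis of leaf_bore and the y axis of jamb_bore, either way round below 0.06 rad and angle between leaf's own z axis and vertical below 0.12 rad and contact force between the fingers and leaf above 2 N and linear speed of leaf below 0.01 m/s); the arm keeps its last pose, push and grip.
It fails at once if the spare leaf is moved by more than 15 mm (distance of spare_leaf from where it was at the start of the episode above 0.015 m).
It fails at once if the hex key, screwdriver, parts box, loupe or setting block is moved by more than 20 mm (distance of any of hex_key, screwdriver, screw_box, magnifier, block from where it was at the start of the episode above 0.02 m).
It fails at once if the leaf is forced against the jamb or its pin with more than 60 N (contact force between leaf and jamb above 60 N).
It also fails if it takes over 42 s, if anything falls off the work surface, if the arm or the gripper's body presses on something with over 40 N, if the wrist force passes 120 N, or if a joint passes its speed limit or range.

## Working session

There is one attempt and no reset: what is moved stays moved. The work goes in short steps, Python scripts to look and compute and a tool call to move; the robot and the scene stay as the last step left them, time stands still between calls to the robot, and variables do not carry over. Pictures are saved under pics/ and viewed, and the job is handed in when it is done.

Besides the shell and the picture viewer there is one more tool, called after "Request:" as name([rows], argument=value, ...), one row to a line, values as JSON. jog_arm: Moves the arm, as the interface text tells. Its arguments: {"type":"object","properties":{"commands":{"type":"array","items":{"type":"array","items":{"type":"number"}}},"fingers":{"type":"number"}},"required":["commands"]}

```bash
mkdir -p pics; python3 - <<'E'
from plant import *
import cv2
print(get_obs(),hold_point_z)
for n in("top","side"):
    s=snapshot(n);print({k:v for k,v in s.items() if k!="image"})
    cv2.imwrite(f"pics/{n}0.png",s["image"][:,:,::-1])
E
```

```text
{'clock': 0.0, 'joint_pos': array([ 9.13315608e+01,  2.05909538e+01,  6.33403770e-01, -1.88438858e-02,
       -7.01359093e+01, -1.65069131e+01]), 'qvel': array([ 0.02952472,  0.05661066,  0.06759969, -0.01065154, -0.05077734,
       -0.03313476]), 'tau': array([-3.00520887e-04, -5.82728148e+01,  2.93062985e+01,  6.99721590e+00,
        7.21115386e-03, -1.57540599e-04]), 'tool_pos': array([0.17660327, 0.6509794 , 0.22562933]), 'orientation': array([ 1.79905359e+02, -9.57273504e-03, -1.51817618e+01]), 'force': array([-0.27290167, -0.32650247, -0.30210824]), 'moment': array([ 0.04539461, -0.02799143, -0.0875335 ]), 'opening': 0.0875971129849752} 0.0188
{'fov_y': 57.33327752391571, 'cx': 256.2731229066272, 'cy': 191.41342908621994, 'rvec': array([ 2.13921677, -2.15520981,  0.12530292]), 'tvec': array([-0.2465303 ,  0.55356634,  0.89540925])}
{'fov_y': 42.96191883161215, 'cx': 259.40618991215644, 'cy': 191.7333288496029, 'rvec': array([ 0.07023637, -2.76307163,  1.4895112 ]), 'tvec': array([0.5411748 , 0.23928237, 1.04388521])}
```

View pics/top0.png

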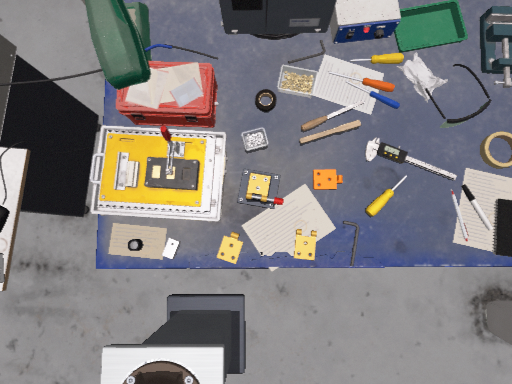

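View pics/side0.png

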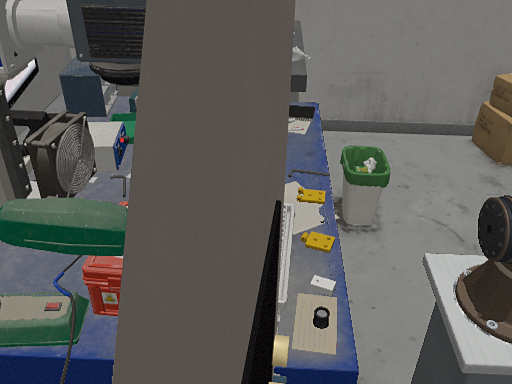

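```bash
cat > h.py <<'E'
import numpy as np,cv2
from plant import *
def cam(s):
    f=192/np.tan(np.radians(s["fov_y"]/2));K=np.array([[f,0,s["cx"]],[0,f,s["cy"]],[0,0,1.]])
    return K,cv2.Rodrigues(s["rvec"])[0],s["tvec"]
def proj(s,P):
    K,R,t=cam(s);return cv2.projectPoints(np.atleast_2d(np.array(P,float)),s["rvec"],t,K,None)[0][:,0]
def ray(s,uv,z):
    K,R,t=cam(s);uv=np.atleast_2d(np.array(uv,float))
    d=(np.linalg.inv(K)@np.c_[uv,np.ones(len(uv))].T).T@R; c=-R.T@t
    return c+d*((z-c[2])/d[:,2])[:,None]
def crop(s,name,x0,y0,x1,y1,k):
    cv2.imwrite(f"pics/{name}.png",cv2.resize(s["image"][y0:y1,x0:x1,::-1],None,fx=k,fy=k,interpolation=cv2.INTER_CUBIC))
E
python3 - <<'E'
from h import *
s=snapshot("top");s2=snapshot("side")
for S in(s,s2):print(proj(S,[[0,0,0],[.177,.651,.227],[.5,0,0],[.5,-.2,0]]), -cam(S)[1].T@cam(S)[2])
print(ray(s,[[262,189],[279,201],[229,249],[305,245]],.05))
crop(s,"c1",205,150,365,270,5)
crop(s2,"c1s",270,150,350,260,6)
E
```

```text
[[ 159.58367896  408.52273625]
 [-194.7195743   368.39999261]
 [ 164.9571351   212.56031212]
 [ 238.01403732  212.00899054]] [ 0.43051037 -0.26330022  0.95619267]
[[512.34292466 303.57021004]
 [699.80204357 706.21144171]
 [278.67422391 293.45915359]
 [279.25419409 235.74226837]] [0.52601365 0.76200654 0.7632026 ]
[[ 0.55587827 -0.26581911  0.05      ]
 [ 0.52411571 -0.30959009  0.05      ]
 [ 0.40209623 -0.1803243   0.05      ]
 [ 0.41098562 -0.37406466  0.05      ]]
```

View pics/c1.png

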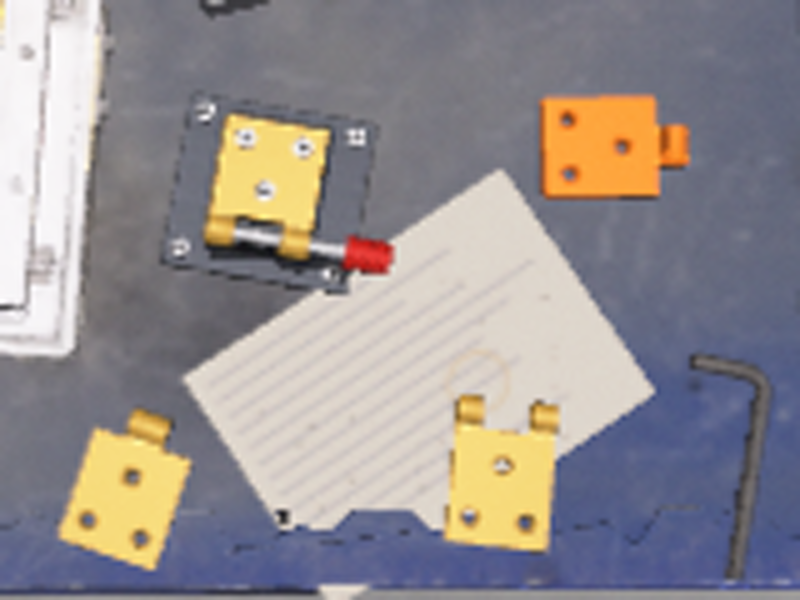

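View pics/c1s.png

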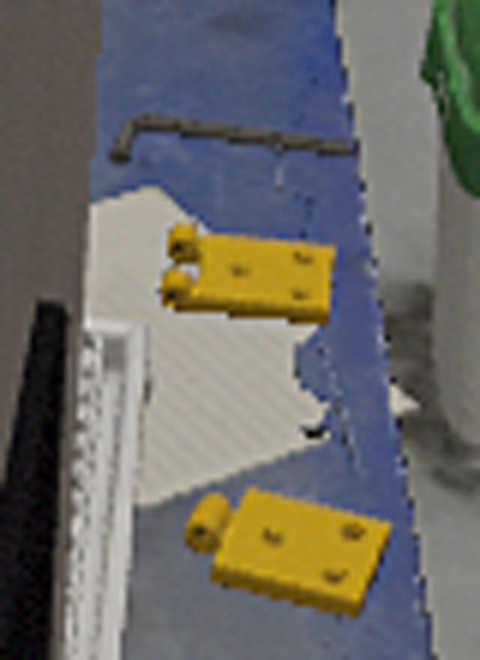

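```bash
python3 - <<'E'
from h import *
s=snapshot("top");s2=snapshot("side")
crop(s,"l",0,0,240,300,2)
cv2.imwrite("pics/c2s.png",cv2.resize(s2["image"][:,:,::-1],(780,585),interpolation=cv2.INTER_CUBIC))
for h in(0,.1,.2,.3,.4):print(h,ray(s,[[2,35],[40,75],[103,120],[103,215],[30,215],[20,150],[0,290],[150,75],[105,0]],h)[:,:2].round(2).tolist())
E
```

```text
0 [[1.03, 0.5], [0.9, 0.37], [0.76, 0.18], [0.49, 0.17], [0.5, 0.37], [0.68, 0.41], [0.3, 0.44], [0.9, 0.05], [1.14, 0.2]]
0.1 [[0.97, 0.42], [0.85, 0.31], [0.73, 0.14], [0.49, 0.12], [0.49, 0.31], [0.65, 0.34], [0.31, 0.36], [0.85, 0.02], [1.06, 0.15]]
0.2 [[0.9, 0.34], [0.8, 0.24], [0.69, 0.09], [0.48, 0.08], [0.48, 0.24], [0.63, 0.27], [0.32, 0.29], [0.8, -0.01], [0.99, 0.1]]
0.3 [[0.84, 0.26], [0.75, 0.17], [0.66, 0.04], [0.47, 0.03], [0.48, 0.17], [0.6, 0.2], [0.34, 0.22], [0.75, -0.05], [0.91, 0.05]]
0.4 [[0.78, 0.18], [0.7, 0.11], [0.62, -0.0], [0.47, -0.01], [0.47, 0.11], [0.58, 0.13], [0.35, 0.14], [0.7, -0.08], [0.84, 0.0]]
```

View pics/l.png

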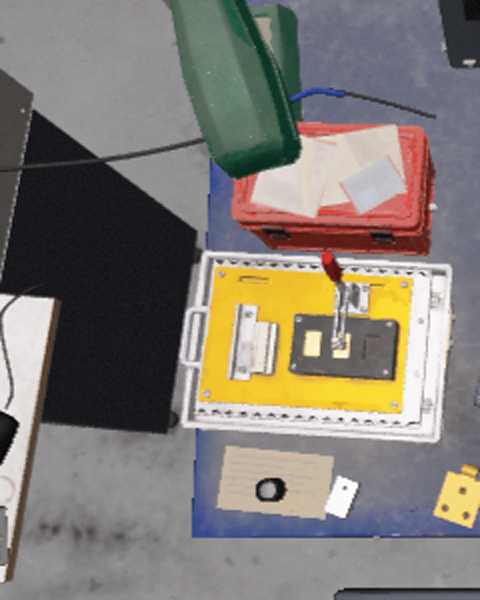

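View pics/c2s.png

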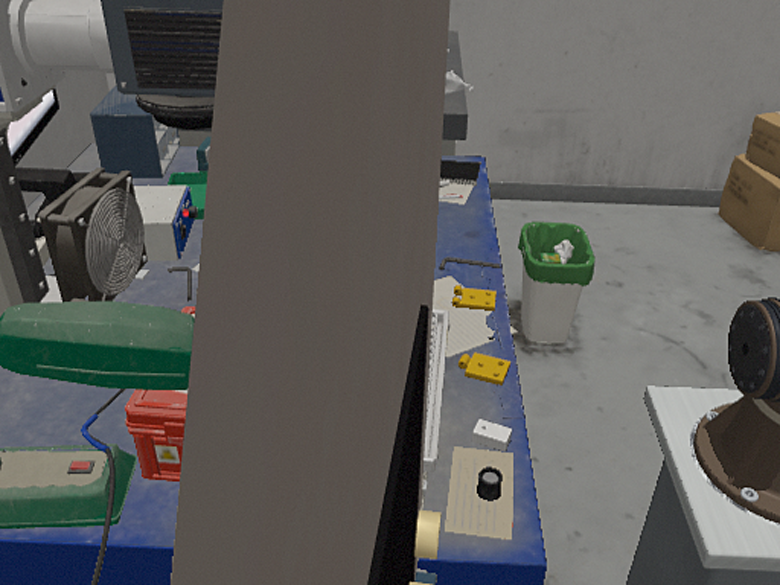

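```bash
python3 - <<'E'
from h import *
s=snapshot("top");s2=snapshot("side")
def tri(a,b):
    P=[cam(x)[0]@np.c_[cam(x)[1],cam(x)[2]] for x in(s,s2)]
    X=cv2.triangulatePoints(P[0],P[1],np.array(a,float),np.array(b,float));return (X[:3]/X[3])[:,0]
X=tri((22,207),(281,200));print(X,proj(s,X),proj(s2,X))
print(proj(s,[[.49,.19,z] for z in(-.3,0,.1,.2,.3,.4)]).round())
print(proj(s2,[[.49,.19,z] for z in(-.3,0,.1,.2,.3,.4,.6)]).round())
print(proj(s2,[[x,y,z] for x in(.35,.45) for y in(.3,.4,.5) for z in(-.1,.1,.3)]).round().tolist())
crop(s2,"r",230,180,350,384,3)
E
```

```text
[0.50184648 0.15548877 0.34968638] [[ 22.43327798 198.11640425]] [[286.31194324 200.5911459 ]]
[[135. 222.]
 [ 96. 217.]
 [ 77. 214.]
 [ 53. 211.]
 [ 22. 207.]
 [-20. 202.]]
[[277. 456.]
 [283. 368.]
 [286. 332.]
 [289. 290.]
 [293. 241.]
 [297. 185.]
 [307.  40.]]
[[361.0, 462.0], [378.0, 392.0], [401.0, 299.0], [369.0, 526.0], [390.0, 458.0], [419.0, 364.0], [379.0, 605.0], [405.0, 543.0], [444.0, 451.0], [303.0, 459.0], [313.0, 389.0], [325.0, 296.0], [306.0, 522.0], [316.0, 454.0], [331.0, 360.0], [308.0, 601.0], [321.0, 538.0], [339.0, 446.0]]
```

View pics/r.png

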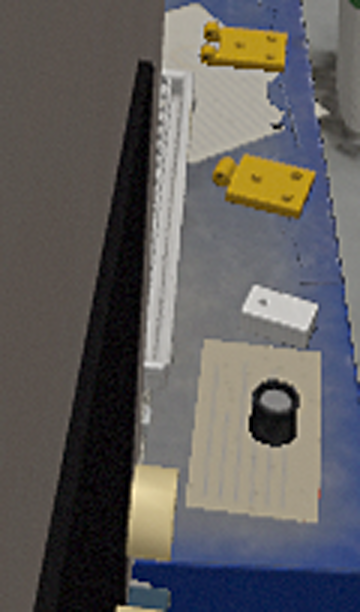

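```bash
cat > m.py <<'E'
from h import *
def ymask(s):
    h=cv2.cvtColor(s["image"],cv2.COLOR_RGB2HSV);return cv2.inRange(h,(18,110,90),(32,255,255))
def rmask(s):
    h=cv2.cvtColor(s["image"],cv2.COLOR_RGB2HSV);return cv2.inRange(h,(0,150,70),(5,255,255))|cv2.inRange(h,(172,150,70),(180,255,255))
def comps(m,amin=20):
    n,l,st,c=cv2.connectedComponentsWithStats(m);return [(st[i],c[i],l==i) for i in range(1,n) if st[i][4]>amin]
E
python3 - <<'E'
from m import *
s=snapshot("top")
for nm,m in(("y",ymask(s)),("r",rmask(s))):
    for st,c,_ in comps(m):
        if 210<c[0]<370 and 140<c[1]<270: print(nm,st,c.round(1))
# red head
for st,c,l in comps(rmask(s)):
    if 260<c[0]<300 and 180<c[1]<220:
        r=cv2.minAreaRect(np.argwhere(l)[:,::-1].astype(np.float32));print(r,ray(s,[c],.056),ray(s,cv2.boxPoints(r),.053)[:,:2])
m=ymask(s)
for (x0,y0,x1,y1) in((215,225,245,270),(240,165,275,210),(290,225,320,262)):
    k=np.zeros_like(m);k[y0:y1,x0:x1]=m[y0:y1,x0:x1]
    for st,c,l in comps(k,10):
        # plate without knuckle: opening
        r=cv2.minAreaRect(np.argwhere(l)[:,::-1].astype(np.float32));print(st[4],r)
    print("\n".join("".join(".#"[v>0] for v in row) for row in k[y0:y1,x0:x1]))
E
```

```text
y [246 173  25  29 429] [257.9 186.3]
y [294 229  23  31 505] [304.6 245.3]
y [217 232  26  32 496] [230.  247.9]
r [274 197   9   7  51] [277.9 200.5]
((278.0, 200.0), (6.0, 8.0), 90.0) [[ 0.52478596 -0.30657892  0.056     ]] [[ 0.53430772 -0.29666862]
 [ 0.53413871 -0.31734335]
 [ 0.51855804 -0.3170936 ]
 [ 0.51872148 -0.29646496]]
496 ((230.4000244140625, 246.3000030517578), (19.922346115112305, 29.409177780151367), 18.434946060180664)Traceback (most recent call last):
  File "<stdin>", line 16, in <module>
  File "<stdin>", line 16, in <genexpr>
  File "<stdin>", line 16, in <genexpr>
TypeError: string indices must be integers, not 'numpy.bool'
```

```bash
cat >> m.py <<'E'
def plate(s,box,zt,U=6,k=12):
    """plate rect in world plane zt: centre, sides, long-axis angle; and knuckle part centroid px"""
    x0,y0,x1,y1=box
    im=cv2.resize(s["image"][y0:y1,x0:x1],None,fx=U,fy=U,interpolation=cv2.INTER_CUBIC)
    h=cv2.cvtColor(im,cv2.COLOR_RGB2HSV);m=cv2.inRange(h,(16,100,80),(34,255,255))
    st,c,l=max(comps(m),key=lambda t:t[0][4]);m=(l*255).astype(np.uint8)
    cs=cv2.findContours(m,cv2.RETR_EXTERNAL,cv2.CHAIN_APPROX_NONE)[0];m=cv2.drawContours(np.zeros_like(m),cs,-1,255,-1)
    o=cv2.morphologyEx(m,cv2.MORPH_OPEN,cv2.getStructuringElement(cv2.MORPH_ELLIPSE,(k*U,k*U)))
    pts=lambda M:(np.argwhere(M)[:,::-1]+.5)/U-.5+[x0,y0]
    W=ray(s,pts(o),zt)[:,:2]
    r=cv2.minAreaRect(((W-W.mean(0))*1000).astype(np.float32))
    rest=cv2.subtract(m,o);rc=[(st[4]/U/U,pts(l).mean(0).round(2)) for st,c,l in comps(rest,3*U*U)]
    return W.mean(0)+np.array(r[0])/1000,r[1],r[2],W.mean(0),rc
E
python3 - <<'E'
from m import *
s=snapshot("top")
for nm,b,z in(("leaf",(210,225,250,270),.01),("spare",(286,222,326,265),.01),("jamb",(238,165,276,215),.055)):
    r=plate(s,b,z);print(nm,r)
    for a,p in r[4]:print("   ",a,p,ray(s,[p],.016 if z<.02 else .061)[0].round(4))
# foot plate
crop(s,"j",232,160,290,215,13)
E
```

```text
leaf (array([ 0.40294156, -0.17898102]), (54.01742172241211, 66.55579376220703), 71.20294952392578, array([ 0.40143479, -0.17829185]), [(np.float64(37.02777777777778), array([234.43, 234.49])), (np.float64(6.888888888888889), array([224.44, 236.8 ])), (np.float64(7.916666666666667), array([241.08, 242.83])), (np.float64(9.25), array([218.25, 256.15])), (np.float64(9.916666666666666), array([234.31, 261.44]))])
    37.02777777777778 [234.43 234.49] [ 0.4391 -0.1915  0.016 ]
    6.888888888888889 [224.44 236.8 ] [ 0.4331 -0.165   0.016 ]
    7.916666666666667 [241.08 242.83] [ 0.417  -0.2092  0.016 ]
    9.25 [218.25 256.15] [ 0.3826 -0.1489  0.016 ]
    9.916666666666666 [234.31 261.44] [ 0.3686 -0.1913  0.016 ]
spare (array([ 0.4042727 , -0.37765317]), (54.35538864135742, 60.500675201416016), 83.05686950683594, array([ 0.40397586, -0.3779728 ]), [(np.float64(42.02777777777778), array([298.21, 232.69])), (np.float64(41.333333333333336), array([313.28, 234.28])), (np.float64(10.63888888888889), array([294.8 , 255.24])), (np.float64(6.777777777777778), array([312.52, 258.28]))])
    42.
[... 178 characters left out ...]
0.016 ]
    6.777777777777778 [312.52 258.28] [ 0.3756 -0.3971  0.016 ]
jamb (array([ 0.56875129, -0.25682333]), (55.771148681640625, 53.229759216308594), 80.36853790283203, array([ 0.56862079, -0.25672305]), [(np.float64(10.722222222222221), array([251.13, 174.08])), (np.float64(6.555555555555556), array([269.12, 176.71])), (np.float64(43.97222222222222), array([248.33, 194.51])), (np.float64(44.69444444444445), array([263.96, 197.33]))])
    10.722222222222221 [251.13 174.08] [ 0.5936 -0.238   0.061 ]
    6.555555555555556 [269.12 176.71] [ 0.5863 -0.2845  0.061 ]
    43.97222222222222 [248.33 194.51] [ 0.5404 -0.2306  0.061 ]
    44.69444444444445 [263.96 197.33] [ 0.5327 -0.2706  0.061 ]
```

View pics/j.png

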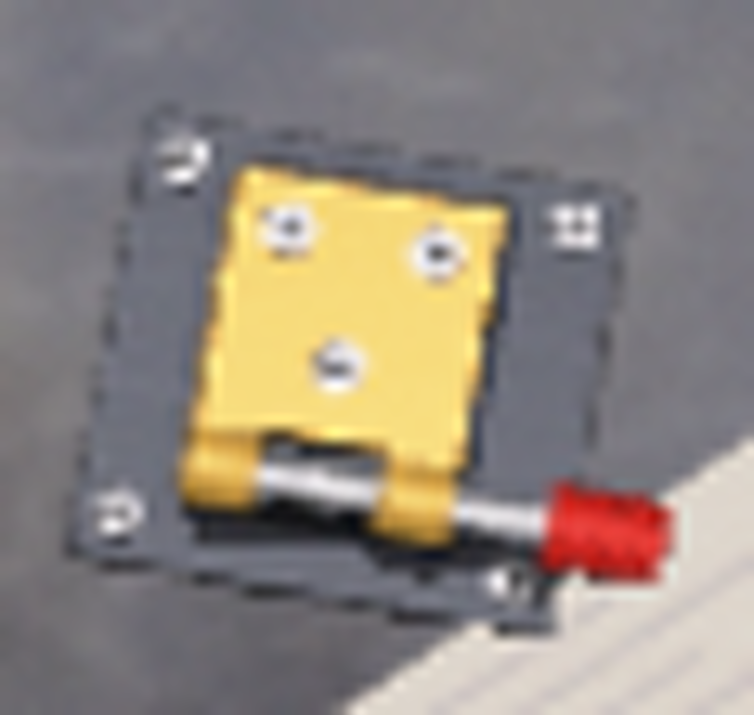

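Request:
jog_arm([
  [14,-38,6,0],
  [14,-38,6,0],
  [14,-38,6,0],
  [14,-38,6,0],
  [14,-38,6,0],
  [14,-38,6,0],
  [14,-38,6,0],
  [14,-38,6,0],
  [14,-38,6,0],
  [14,-36,0,0],
])

```text
clock: 1.33
tool_pos: [0.3171, 0.2718, 0.2821]
orientation: [-179.8, -0.0, -15.1]
force: [1.2, 0.6, 0.6]
opening: 0.088
```

Request:
jog_arm([
  [20,-35,0,0],
  [20,-35,0,0],
  [10,-39,0,0],
  [10,-39,0,0],
  [10,-39,0,-7],
  [10,-39,0,-7],
  [13,-38,-10,-7],
  [13,-38,-10,-7],
  [13,-38,-10,-7],
  [13,-38,-10,-7],
])

```text
clock: 2.17
tool_pos: [0.4489, -0.1067, 0.2407]
orientation: [-179.9, -0.0, -57.5]
force: [0.2, 0.5, -0.4]
opening: 0.0876
```

Request:
jog_arm([
  [12.5,-33.5,-16,-7],
  [12.5,-33.5,-16,-7],
  [12.5,-33.5,-16,-7],
  [12.5,-33.5,-16,-7],
  [12.5,-33.5,-16,-7],
  [12.5,-33.5,-16,-7],
  [0,0,0,-1],
  [0,0,0,0],
  [0,0,0,0],
  [0,0,0,0],
])

```text
clock: 3.0
tool_pos: [0.5238, -0.305, 0.1454]
orientation: [-179.9, -0.0, -100.1]
force: [-0.8, -0.4, -1.2]
opening: 0.0877
```

```bash
python3 - <<'E'
from m import *
o=get_obs();print(o["tool_pos"],o["orientation"])
s=snapshot("side")
cv2.imwrite("pics/s2.png",cv2.resize(s["image"][:,:,::-1],(780,585),interpolation=cv2.INTER_CUBIC))
s=snapshot("top");crop(s,"t2",205,150,365,270,5)
E
```

```text
[ 0.52381172 -0.30499573  0.1453665 ] [-1.79937117e+02 -2.53461312e-03 -1.00062376e+02]
```

View pics/s2.png

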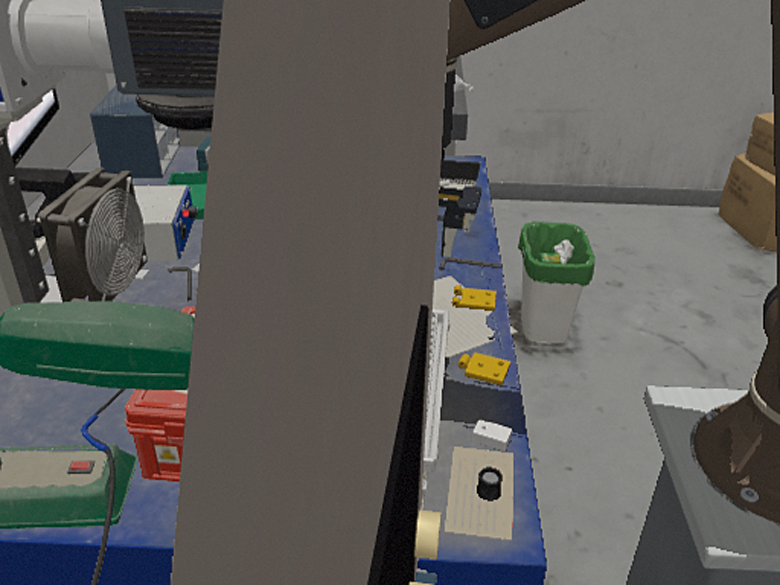

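View pics/t2.png

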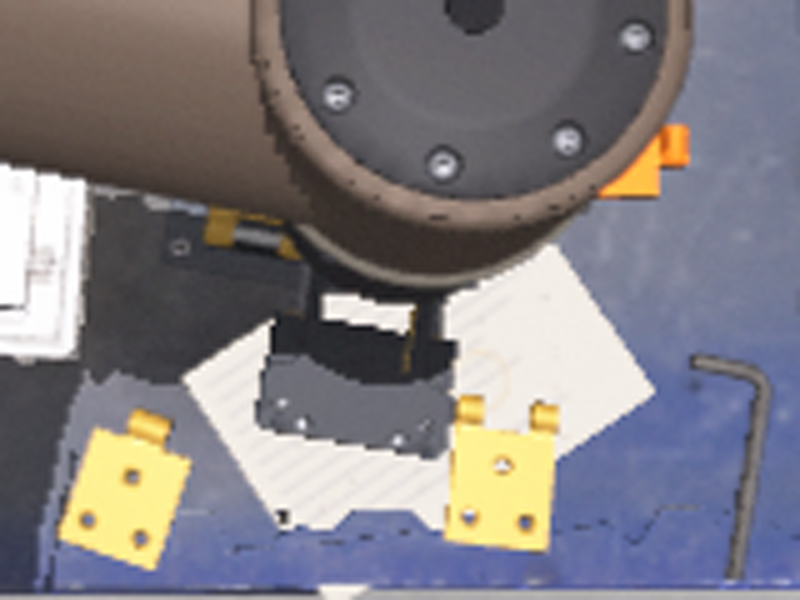

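Request:
jog_arm([
  [0,-1,-27,0],
  [0,-1,-27,0],
  [0,0,-27,0],
  [0,0,-20,0],
  [0,0,-10,0],
  [0,0,0,0],
  [0,0,0,0],
  [0,0,0,0],
  [0,0,0,0],
  [0,0,0,0],
])

```text
clock: 3.93
tool_pos: [0.5246, -0.3077, 0.035]
orientation: [-179.9, -0.0, -100.2]
force: [-1.0, -0.7, -0.0]
opening: 0.0874
```

Request:
jog_arm([
  [0,0,0,0],
  [0,0,0,0],
  [0,0,0,0],
  [0,0,0,0],
  [0,0,0,0],
  [0,0,0,0],
  [0,0,0,0],
  [0,0,0,0],
  [0,0,0,0],
  [0,0,0,0],
], fingers=8)

```text
clock: 4.77
tool_pos: [0.5236, -0.3075, 0.0335]
orientation: [180.0, 0.0, -100.2]
force: [-0.1, -1.0, 0.5]
opening: 0.0265
```

Request:
jog_arm([
  [0,0,0,0],
  [0,0,0,0],
  [0,0,0,0],
  [0,0,0,0],
  [0,0,0,0],
  [0,0,0,0],
  [0,0,0,0],
  [0,0,0,0],
  [0,0,0,0],
  [0,0,0,0],
])

```text
clock: 5.6
tool_pos: [0.5248, -0.3078, 0.0337]
orientation: [-179.9, -0.0, -100.2]
force: [4.8, -1.8, -4.2]
opening: 0.017
```

Request:
jog_arm([
  [-0.9,-4.9,0,0],
  [-0.9,-4.9,0,0],
  [-0.9,-4.9,0,0],
  [-0.9,-4.9,0,0],
  [-0.9,-4.9,0,0],
  [-0.9,-4.9,0,0],
  [-0.9,-4.9,0,0],
  [0,0,0,0],
  [0,0,0,0],
  [0,0,0,0],
])

```text
clock: 6.43
tool_pos: [0.5184, -0.3424, 0.0337]
orientation: [-179.9, -0.0, -100.2]
force: [5.1, -4.5, -4.2]
opening: 0.0173
```

Request:
jog_arm([
  [-0.5,-2,0,0],
  [-0.4,-2,0,0],
  [-0.2,-1,0,0],
  [0,0,0,0],
  [0,0,0,0],
  [0,0,0,0],
  [0,0,0,0],
  [0,0,0,0],
  [0,0,0,0],
  [0,0,0,0],
])

```text
clock: 7.27
tool_pos: [0.5175, -0.3468, 0.0337]
orientation: [-179.9, -0.0, -100.2]
force: [5.1, -1.5, -4.2]
opening: 0.0169
```

Request:
jog_arm([
  [-0.2,-1,0,0],
  [-0.2,-1,0,0],
  [-0.2,-1,0,0],
  [0,0,0,0],
  [0,0,0,0],
  [0,0,0,0],
  [0,0,0,0],
  [0,0,0,0],
  [0,0,0,0],
  [0,0,0,0],
])

```text
clock: 8.1
tool_pos: [0.5173, -0.3481, 0.0336]
orientation: [-179.9, 0.1, -100.2]
force: [7.8, 8.4, -1.8]
opening: 0.0174
```

Request:
jog_arm([
  [0,0,0,0],
  [0,0,0,0],
  [0,0,0,0],
  [0,0,0,0],
  [0,0,5,0],
  [0,0,20,0],
  [0,0,30,0],
  [0,0,30,0],
  [-10,30,15,7],
  [-13,35,5,7],
], fingers=70)

```text
clock: 8.93
tool_pos: [0.4944, -0.2863, 0.1417]
orientation: [-179.8, -0.1, -86.0]
force: [0.3, 0.8, -0.0]
opening: 0.0692
```

Request:
jog_arm([
  [-13,35,5,7],
  [-13,35,0,7],
  [-13,35,0,7],
  [-13,35,0,7],
  [-13,35,0,7],
  [-13,35,0,7],
  [-13,35,0,7],
  [0,10,0,7],
  [0,0,0,7],
  [0,0,0,4],
])

```text
clock: 9.77
tool_pos: [0.4015, -0.0289, 0.1443]
orientation: [-180.0, -0.1, -18.6]
force: [0.4, -0.2, 1.2]
opening: 0.0701
```

```bash
python3 - <<'E'
from m import *
o=get_obs();print(o["tool_pos"],o["orientation"])
s=snapshot("top")
import pickle;pickle.dump(s,open("top3.pkl","wb"))
cv2.imwrite("pics/t3.png",s["image"][:,:,::-1])
crop(s,"t3c",205,150,325,270,6)
for nm,b,z in(("leaf",(210,225,250,270),.01),("jamb",(238,165,276,215),.055)):
    r=plate(s,b,z);print(nm,r)
    for a,p in r[4]:print("   ",a,p,ray(s,[p],.016 if z<.02 else .061)[0].round(4))
for st,c,l in comps(rmask(s)):
    if 260<c[0]<310 and 180<c[1]<230: print(st,c,ray(s,[c],.056))
E
```

```text
[ 0.40151346 -0.02891468  0.14429212] [-1.79955981e+02 -5.71442462e-02 -1.86329404e+01]
leaf (array([ 0.40303475, -0.17904926]), (53.61671829223633, 66.33372497558594), 71.66059875488281, array([ 0.40159596, -0.17829926]), [(np.float64(37.166666666666664), array([234.44, 234.5 ])), (np.float64(6.5), array([224.44, 236.81])), (np.float64(8.5), array([241.05, 242.96])), (np.float64(10.5), array([218.39, 256.12])), (np.float64(10.777777777777779), array([234.3 , 261.27]))])
    37.166666666666664 [234.44 234.5 ] [ 0.439  -0.1916  0.016 ]
    6.5 [224.44 236.81] [ 0.4331 -0.165   0.016 ]
    8.5 [241.05 242.96] [ 0.4166 -0.2091  0.016 ]
    10.5 [218.39 256.12] [ 0.3826 -0.1492  0.016 ]
    10.777777777777779 [234.3  261.27] [ 0.369  -0.1913  0.016 ]
jamb (array([ 0.56869498, -0.25653485]), (55.32157897949219, 53.15419387817383), 79.31999206542969, array([ 0.56844791, -0.25663287]), [(np.float64(11.638888888888888), array([251.28, 174.09])), (np.float64(6.805555555555556), array([269.1 , 176.88])), (np.float64(45.333333333333336), array([248.41, 194.58])), (np.float64(45.166666666666664), array([263.93, 197.38]))])
    11.638888888888888 [251.28 174.09] [ 0.5936 -0.2384  0.061 ]
    6.805555555555556 [269.1  176.88] [ 0.5858 -0.2844  0.061 ]
    45.333333333333336 [248.41 194.58] [ 0.5402 -0.2308  0.061 ]
    45.166666666666664 [263.93 197.38] [ 0.5326 -0.2706  0.061 ]
[289 200  10   7  50] [293.62 203.2 ] [[ 0.517513  -0.3467436  0.056    ]]
```

View pics/t3c.png

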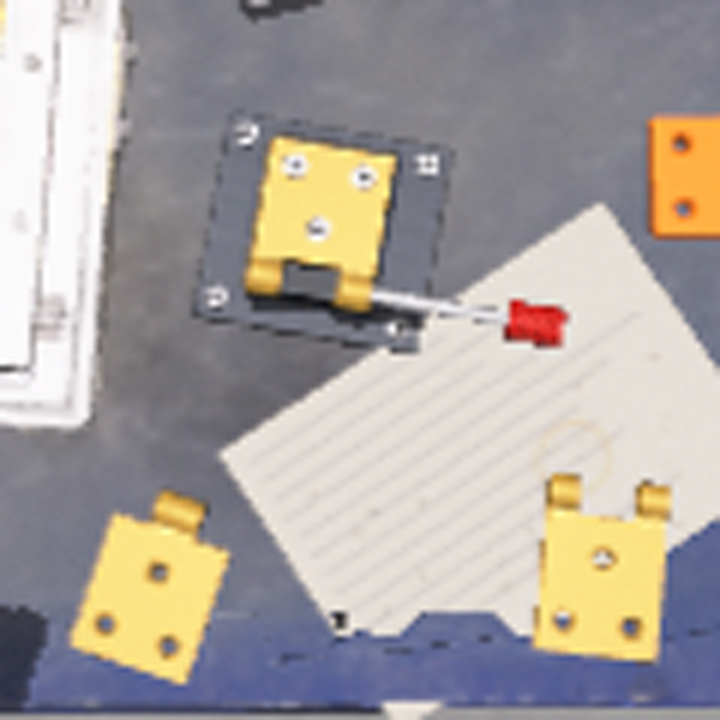

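Request:
jog_arm([
  [0.5,-30,0,0],
  [0.5,-30,0,0],
  [0.5,-30,0,0],
  [0.6,-30,-10,0],
  [0.6,-30.5,-20,0],
  [0,0,-30,0],
  [0,0,-30,0],
  [0,0,-20,0],
  [0,0,-10,0],
  [0,0,0,0],
])

```text
clock: 10.65
tool_pos: [0.4023, -0.1809, 0.0215]
orientation: [179.9, 0.3, -19.4]
force: [0.2, 0.0, -0.2]
opening: 0.0699
```

```bash
python3 - <<'E'
from m import *
o=get_obs();print(o["tool_pos"],o["orientation"],o["force"])
s=snapshot("top");crop(s,"t4",190,200,290,290,7)
s=snapshot("side");crop(s,"s4",280,170,350,290,5)
E
```

```text
[ 0.40230128 -0.1808649   0.02153024] [179.90870303   0.26481329 -19.36782404] [ 0.16814675  0.01706969 -0.18782898]
```

View pics/t4.png

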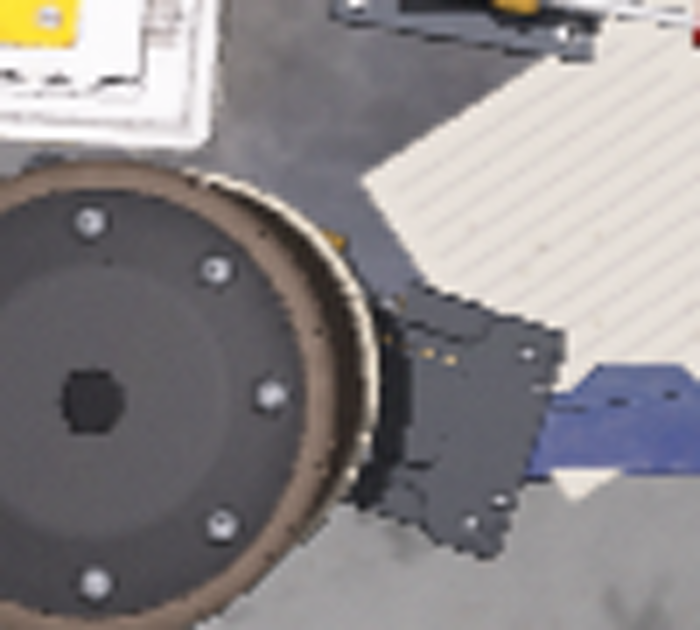

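View pics/s4.png

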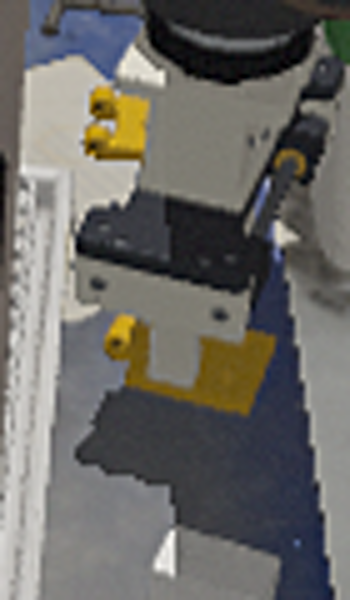

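Request:
jog_arm([
  [0,0,-8,0],
  [0,0,-7,0],
  [0,0,-5,0],
  [0,0,0,0],
  [0,0,0,0],
  [0,0,0,0],
  [0,0,0,0],
  [0,0,0,0],
  [0,0,0,0],
  [0,0,0,0],
])

```text
clock: 11.58
tool_pos: [0.4045, -0.1803, 0.0037]
orientation: [-180.0, -0.0, -19.2]
force: [-0.8, -0.3, -0.0]
opening: 0.0702
```

Request:
jog_arm([
  [0,0,0,0],
  [0,0,0,0],
  [0,0,0,0],
  [0,0,0,0],
  [0,0,0,0],
  [0,0,0,0],
  [0,0,0,0],
  [0,0,0,0],
  [0,0,0,0],
  [0,0,0,0],
], fingers=40)

```text
clock: 12.42
tool_pos: [0.4045, -0.1803, 0.0036]
orientation: [-180.0, -0.0, -19.2]
force: [0.7, 1.0, -0.1]
opening: 0.0538
```

Request:
jog_arm([
  [0,0,5,0],
  [0,0,15,0],
  [0,0,25,0],
  [0,0,25,0],
  [0,0,20,0],
  [0,0,10,2],
  [0,0,0,3],
  [0,0,0,3.7],
  [0,0,0,0],
  [0,0,0,0],
])

```text
clock: 13.25
tool_pos: [0.4039, -0.1804, 0.1036]
orientation: [-180.0, 0.0, -10.6]
force: [0.1, 0.3, -1.6]
opening: 0.0535
```

```bash
python3 - <<'E'
from m import *
o=get_obs();print(o["tool_pos"],o["orientation"],o["force"])
s=snapshot("side");crop(s,"s5",280,120,350,260,5)
s=snapshot("top");crop(s,"t5",200,150,300,270,5)
E
```

```text
[ 0.40387614 -0.18035042  0.10357059] [-1.79998516e+02  3.02726660e-02 -1.05943552e+01] [ 0.12634323  0.33912967 -1.59665787]
```

View pics/s5.png

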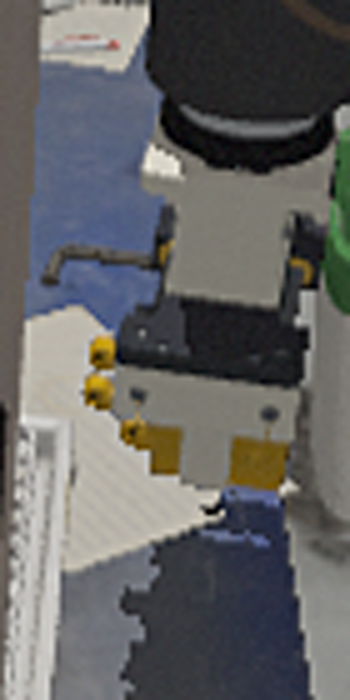

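View pics/t5.png

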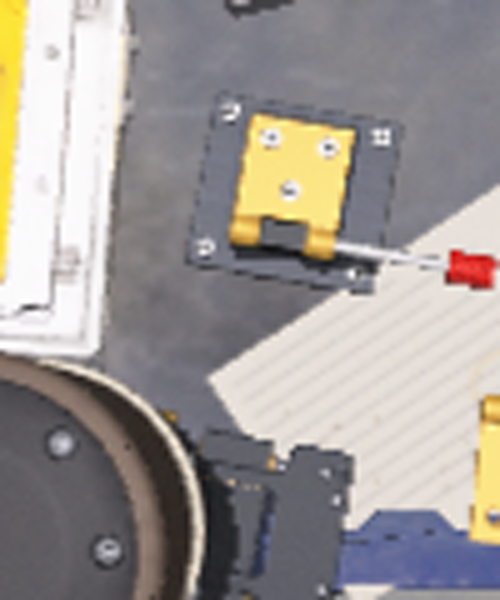

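Request:
jog_arm([
  [13,-9,0,0],
  [18,-12,0,0],
  [18,-12,-4,0],
  [18,-12,-8,0],
  [15,-10,-8,0],
  [8,-5,-6,0],
  [3.8,-2.7,-2,0],
  [0,0,0,0],
  [0,0,0,0],
  [0,0,0,0],
])

```text
clock: 14.18
tool_pos: [0.4975, -0.2427, 0.0759]
orientation: [-180.0, 0.0, -10.5]
force: [-0.8, 0.5, -1.6]
opening: 0.0535
```

```bash
python3 - <<'E'
from m import *
o=get_obs();print(o["tool_pos"],o["orientation"],o["force"])
s=snapshot("top");crop(s,"t6",200,140,320,260,6)
s=snapshot("side");crop(s,"s6",230,100,350,260,4)
E
```

```text
[ 0.49751298 -0.24267575  0.07591063] [-1.79995872e+02  4.21048046e-03 -1.04764618e+01] [-0.78743597  0.51848117 -1.61968544]
```

View pics/t6.png

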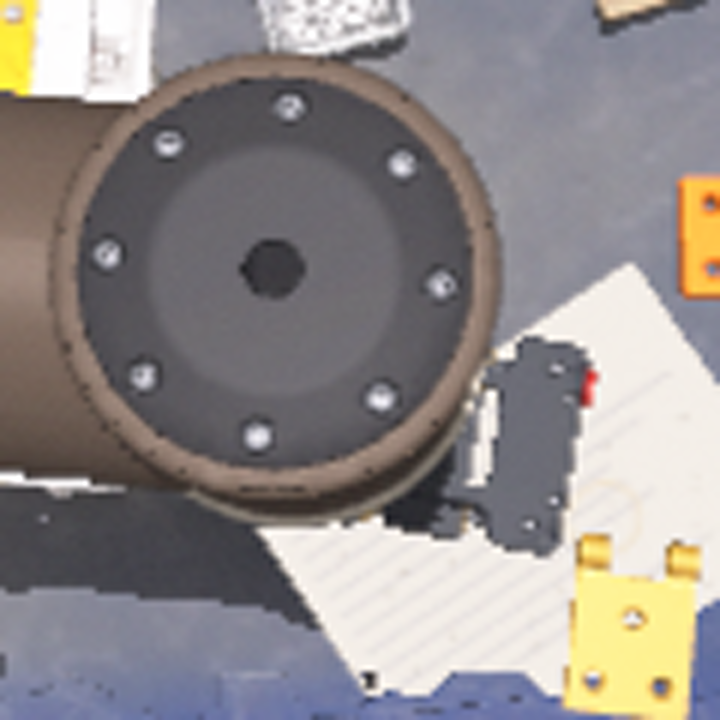

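View pics/s6.png

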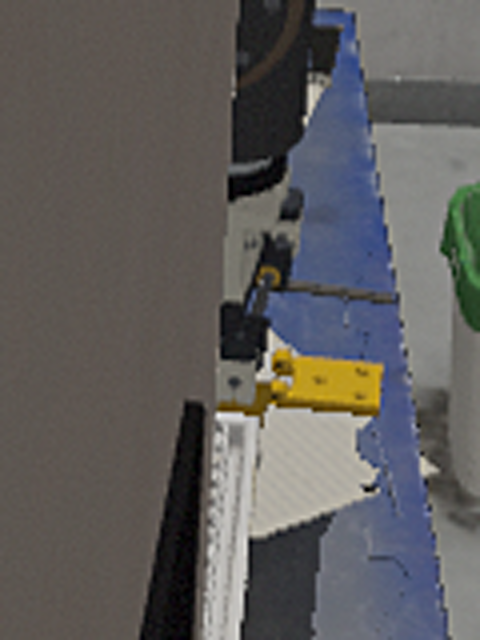

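Request:
jog_arm([
  [0,-0.4,-5,0],
  [0,0,-3,0],
  [0,0,-2,0],
  [0,0,-2,0],
  [0,0,-2,0],
  [0,0,-2,0],
  [0,0,0,0],
  [0,0,0,0],
  [0,0,0,0],
  [0,0,0,0],
])

```text
clock: 15.12
tool_pos: [0.4983, -0.2435, 0.0597]
orientation: [180.0, -0.0, -10.5]
force: [-0.1, -0.9, -1.9]
opening: 0.0535
```

Request:
jog_arm([
  [0,0,-2,0],
  [0,0,-2,0],
  [0,0,-2,0],
  [0,0,-1.5,0],
  [0,0,-1,0],
  [0,0,-1,0],
  [0,0,0,0],
  [0,0,0,0],
  [0,0,0,0],
  [0,0,0,0],
])

```text
clock: 15.95
tool_pos: [0.4983, -0.2435, 0.0501]
orientation: [180.0, -0.0, -10.5]
force: [-1.0, 0.0, -1.4]
opening: 0.0533
```

Request:
jog_arm([
  [0,0,-0.5,0],
  [0,0,-0.5,0],
  [0,0,-0.5,0],
  [0,0,-0.5,0],
  [0,0,0,0],
  [0,0,0,0],
  [0,0,0,0],
  [0,0,0,0],
  [0,0,0,0],
  [0,0,0,0],
])

```text
clock: 16.78
tool_pos: [0.4981, -0.2435, 0.0481]
orientation: [180.0, 0.0, -10.5]
force: [-2.2, 0.7, 2.5]
opening: 0.0537
```

Request:
jog_arm([
  [0,0,0.7,0],
  [0.5,-0.1,0,0],
  [0.5,-0.1,0,0],
  [0.5,-0.1,0,0],
  [0.5,-0.1,0,0],
  [0.5,-0.1,0,0],
  [0.5,-0.1,0,0],
  [0,0,0,0],
  [0,0,0,0],
  [0,0,0,0],
])

```text
clock: 17.62
tool_pos: [0.5012, -0.2441, 0.0487]
orientation: [-180.0, -0.0, -10.5]
force: [-0.6, 0.3, -2.2]
opening: 0.0531
```

Request:
jog_arm([
  [0.5,-0.1,0,0],
  [0.5,-0.1,0,0],
  [0.5,-0.1,0,0],
  [0,0,0,0],
  [0,0,0,0],
  [0,0,0,0],
  [0,0,0,0],
  [0,0,0,0],
  [0,0,0,0],
  [0,0,0,0],
])

```text
clock: 18.45
tool_pos: [0.5022, -0.2443, 0.0486]
orientation: [-180.0, 0.0, -10.5]
force: [-3.1, 0.4, -0.8]
opening: 0.0534
```

Request:
jog_arm([
  [0.5,-0.1,0,0],
  [0.5,-0.1,0,0],
  [0.5,-0.1,0,0],
  [0,0,0,0],
  [0,0,0,0],
  [0,0,0,0],
  [0,0,0,0],
  [0,0,0,0],
  [0,0,0,0],
  [0,0,0,0],
])

```text
clock: 19.28
tool_pos: [0.5023, -0.2443, 0.0483]
orientation: [-180.0, 0.2, -10.5]
force: [-7.7, 2.2, 2.2]
opening: 0.0537
```

Request:
jog_arm([
  [-1,0.2,0.3,0],
  [-1,0.2,0,0],
  [-0.6,0.1,0,0],
  [0,0,0,0],
  [0,0,0,0],
  [0,0,0,0],
  [0.2,1,0,0],
  [0.2,1,0,0],
  [0.2,1,0,0],
  [0,0,0,0],
])

```text
clock: 20.12
tool_pos: [0.5027, -0.2411, 0.0493]
orientation: [180.0, -0.0, -10.5]
force: [0.1, 0.7, -1.8]
opening: 0.0534
```

Request:
jog_arm([
  [0,0,0,0],
  [0,0,0,0],
  [0,0,0,0],
  [0,0,0,0],
  [0,0,0,0],
  [0,0,0,0],
  [0,0,0,0],
  [0,0,0,0],
  [0,0,0,0],
  [0,0,0,0],
])

```text
clock: 20.95
tool_pos: [0.5022, -0.2412, 0.0491]
orientation: [180.0, -0.0, -10.5]
force: [0.4, -0.5, -0.5]
opening: 0.0532
```

Request:
jog_arm([
  [-0.2,-1,0,0],
  [-0.2,-1,0,0],
  [-0.2,-1,0,0],
  [-0.2,-1,0,0],
  [-0.2,-1,0,0],
  [-0.2,-1,0,0],
  [0,0,0,0],
  [0,0,0,0],
  [0,0,0,0],
  [0,0,0,0],
])

```text
clock: 21.78
tool_pos: [0.5013, -0.2453, 0.0489]
orientation: [-179.9, -0.0, -10.4]
force: [0.5, 13.8, -1.3]
opening: 0.0535
```

Request:
jog_arm([
  [0.2,1,0,0],
  [0.2,1,0,0],
  [0.1,1,0,0],
  [0.1,1,0,0],
  [0,0,-0.3,0],
  [0,0,-0.3,0],
  [0,0,0,0],
  [0,0,0,0],
  [0,0,0,0],
  [0,0,0,0],
])

```text
clock: 22.62
tool_pos: [0.5015, -0.2433, 0.0485]
orientation: [180.0, -0.0, -10.5]
force: [-0.4, 0.3, -1.4]
opening: 0.0531
```

```bash
python3 - <<'E'
from m import *
o=get_obs();print(o["tool_pos"],o["orientation"],o["force"],o["moment"],o["opening"])
s=snapshot("top");crop(s,"t7",200,140,320,260,6)
for st,c,l in comps(rmask(s),3):
    if 260<c[0]<310 and 180<c[1]<230: print(st,c)
s=snapshot("side");crop(s,"s7",230,140,350,260,5)
E
```

```text
[ 0.50153662 -0.24328744  0.04852311] [ 1.79995065e+02 -9.50601210e-04 -1.04784057e+01] [-0.3881174   0.32319283 -1.44200094] [-0.10807503  0.17293246 -0.01764626] 0.05305159095051495
[296 201   3   6  10] [297.  203.7]
```

View pics/t7.png

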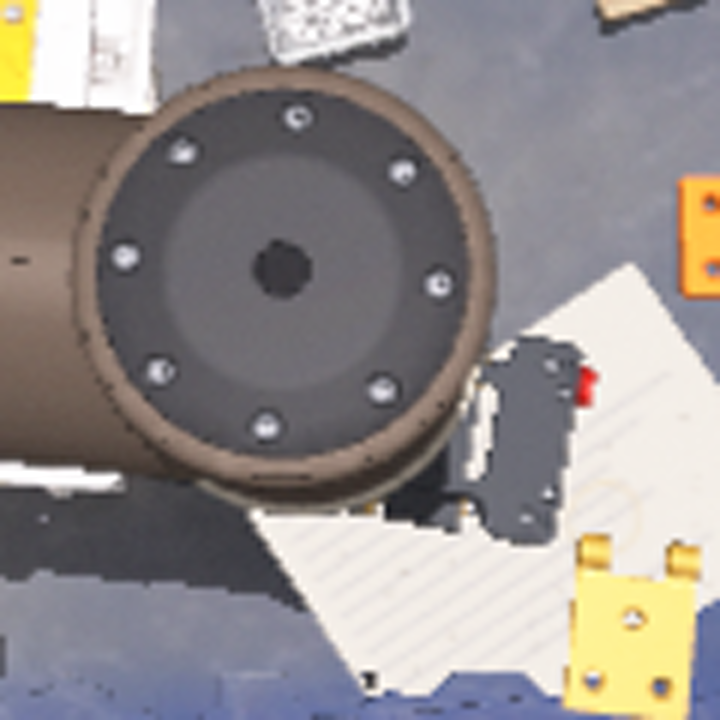

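View pics/s7.png

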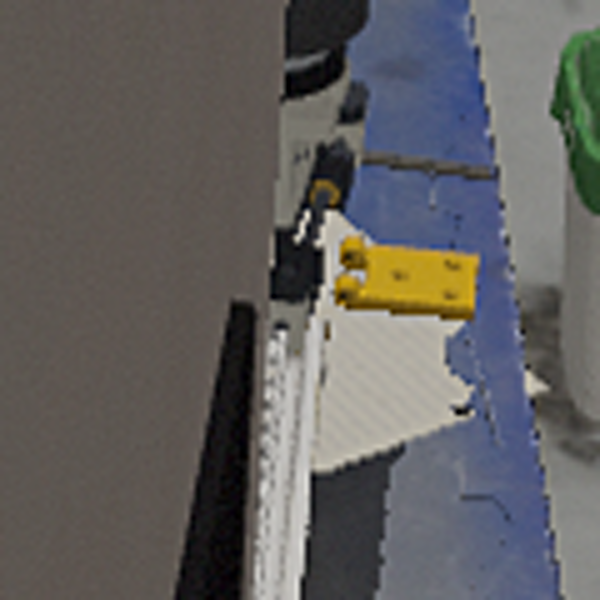

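```bash
python3 - <<'E'
from m import *
o=get_obs();print(o["tool_pos"],o["orientation"],o["force"],o["opening"]);print(close_job())
E
```

```text
[ 0.50155438 -0.243271    0.0485262 ] [ 1.79995957e+02 -3.35740882e-03 -1.04770545e+01] [-1.45016916 -1.00170802  0.00853136] 0.0531997917786204
the job is handed in; nothing more can be done
None
```

I drew the pin back to its stop, set the single-knuckle leaf between the jamb's knuckles, and handed the job in at about 23 s, still holding the leaf. No verdict was reported.

**Pin:** I gripped the red head and pulled until it stopped with a force of about 8 N. The top picture taken afterwards shows the head moved about 41 mm and the gap clear. In the last picture its right edge is at the same pixel column as after the draw, so it had not moved back.

**Leaf:** I found the fit by touch, because in the final pose the arm hides the fit from the top camera and a gray panel hides it from the side camera.
- **Height:** it met the block's top with the tool at z ≈ 48.3 mm, where about 48.6 mm was expected. The final tool height is 48.5 mm.
- **Fore and aft:** it met the back of the gap with the tool at x ≈ 502.2 mm, and I backed off about 1 mm.
- **Along the axis:** it met the -y knuckle at about -245 mm. On the +y side I reached -241 mm without a clear contact. I placed it at -243.3 mm, close to the middle of the 4 mm play.
- **Angle:** the tool yaw is -10.5°, against a jamb yaw measured at -10.3 to -10.8°, and the tool is level.
- **Grip:** the fingers are stopped on the leaf at 53.2 mm opening. The largest force I read was about 14 N, during the sideways touch.

**Not confirmed:** I could not see the final bore alignment, so any small tilt of the leaf in the fingers is unchecked. I kept clear of the spare leaf and the bystanders, and the spare looks unmoved in the last top picture. I did not measure any of their final positions.

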